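# Stack the kiwi tub and bed two kiwis in it

## Task

Stack the empty open kiwi tub squarely on the lidded one, its four feet down in the recesses at the corners of the lid, and have both kiwis from the ribbed tray lying settled in two of its three hollows, lengthwise with the tub. Set things down gently, do not drop them, and leave the jar, the mug and the spoon where they are.

Things in the scene. Friction and masses are not known exactly. Their poses are not given: they have to be found in the camera images.
- tub_center (a point): centre of the open tub (loose, grey plastic, 160 g): a low dimpled tray 212 mm long (x), 64 wide (y), 46 high; this point is 23 mm above its feet's undersides, 23 below the flat deck; z up. Grip its straight sides (8 to 46 mm up) across the 64 mm. Four round feet 8 mm tall, tapering from 17 to 9 mm, at x +-93, y +-19 mm. Deck level with the rim, three oval hollows in it. Same either way round
- hollow1 (a point): centre of the tub's first hollow, at deck level: an oval dimple 54 mm long (along the tub's x axis), 41 mm wide and 11 mm deep, 70 mm towards -x from the tub's middle. Axes as the tub's. A kiwi lying home in it, lengthwise with the tub, has its centre 12 mm above this point
- hollow2 (a point): the same for the middle hollow
- hollow3 (a point): the same for the third hollow, 70 mm towards +x from the tub's middle
- lid_top (a point): centre of the flat top of the lidded tub (loose, 650 g), a full twin of the open tub under a high lid, clear sides, white top: 212 mm long (x), 64 wide (y), 94 high to this point, z up. Four square recesses in its top, 20 x 20, 7 mm deep, at x +-93, y +-19 mm, take the feet of the tub above; then tub_center lies 16 mm above this point, axes parallel, either way round
- kiwi1_center (a point): centre of one loose kiwi: a brown egg-shaped fruit, 62 mm long (its x axis, lying level at the start), 47 mm thick, about 90 g. It lies in a groove of the ribbed tray and rolls if pushed sideways
- kiwi2_center (a point): centre of the other loose kiwi, of the same shape and size
- tray: white ribbed serving tray, fixed, 260 mm (x) by 200 mm (y), rim 16 mm high; origin at the centre of its underside. Floor 4 mm thick, 3 mm high ribs along x every 18 mm; the kiwis lie between ribs with their centres 29 mm above the counter
- jar: round white ceramic jar with a bamboo lid, 104 mm diameter, 103 mm high, origin under its centre; a bystander
- mug: white mug, 82 mm diameter, 92 mm high, handle towards +y, origin under its centre; a bystander
- spoon: steel spoon 160 mm long, lying along its x axis; a bystander
Things that resemble listed ones, but are neither listed nor needed, are in the scene too. Leave any purple look-alike of the part that bears kiwi2_center alone. Leave any blue look-alike of the part that bears lid_top alone.

How it is judged:
By the outcome, as a careful person would: the job done as asked, in the order asked, and still so for the second after the job is handed in, with the robot touching nothing.
It also fails if it takes over 69 s, if anything falls off the work surface, if the arm or the gripper's body presses on something with over 40 N, if the wrist force passes 120 N, or if a joint passes its speed limit or range.

## Robot

A 6-joint arm with a two-finger parallel gripper is mounted at the origin on the work surface. World frame = base frame: x ahead of the robot, y to its left, z up, the work surface at z = 0. Lengths are in mm, angles in rad, forces in N, time in s.
With the tool pointing down it reaches from about 300 to 775 mm from the base axis. Payload 14.6 kg.
Tool frame: the origin (TCP) lies on the centre line of the jaws, within the pads' length; the fingertips stand manip.tcp_to_tips ahead of it and the grasp point (between the pads) lies 5 mm behind it (manip.tcp_to_tips is the distance from the TCP to the fingertips, in mm); z points along the fingers, y is the direction in which the jaws open and shut (so a half turn about z gives the same grasp; the last joint's range is limited). The gripper opens to 94 mm and grips with 3 to 60 N. Pads are 16 mm wide; open, the fingers measure 119 mm over their backs; the gripper's body (75 mm by 177 mm) begins 78 mm behind the grasp point.
Start: joints at [1.207, 0.3, 1.521, -0, 1.321, -0.067], TCP at [160.851, 525.943, 219.446] pointing down, gripper open.
Joint ranges: [-3.03, 3.03], [-0.79, 2.21], [0.23, 2.52], [-1.04, 4.18], [0, 3.07], [-2.55, 2.55]. Speed limits (rad/s): [2.22, 2.22, 2.57, 3.14, 3.14, 3.14].

## Interface

Orientations are given as [roll, pitch, yaw] about the fixed x, y, z axes, in that order (R = Rz(yaw) Ry(pitch) Rx(roll)).
In Python, from cell import manip, optics, workorder gives the robot as it stands. The module is installed in compiled form; this text tells all that it offers.
- The arm moves only by the tool jog_arm, never from a script. Its argument "deltas" is text: rows parted by semicolons, each of 5 numbers parted by spaces: the shift along the tool's x, y, z in mm, then the turn about the tool's z in rad, then the finger opening in mm, from 0 to 94. In form: tx ty tz twist grip; .... A call has exactly 10 rows; each row is the pose to reach, as a shift and turn from the pose commanded when the call began, along the tool's axes at that moment; what a row does not reach only later rows make up. A row lasts 1/8 s, in which the tool goes at most 62.5 mm and 10.7 degrees, less where a joint would pass 70% of its speed; a pose out of reach is approached as far as the arm can. A call with a gripper value outside its range is refused whole. The fingers move at their own pace and stop on an object; "squeeze" is the grip in N (left out, the last holds). Time passes only in rows, so rows that repeat a pose let the fingers close, or fill a call up. It gives the time, the measured TCP pose, the force and the opening at its end, in the units of the state.
- manip.read_state(): the state, without advancing time (a new reading comes with each control period).
- optics.camera(name): name is "scene" or "top" or "wrist"; returns (picture, depth): 480x640x3 uint8, red, green, blue; 480x640 float32, mm along the optical axis (not along the pixel's ray), 0 where there is no reading.
- optics.get_calibration(name): a dict with "intrinsics" (3x3 intrinsics, pixels), "R" (3x3) and "t" (3): a world point X has camera coordinates R X + t; the wrist camera has in their place "hand_eye" (4x4, takes a point from camera to tool coordinates, whose origin is the TCP and whose axes are the flange's). Camera axes: x right, y down, z forward; pixel columns grow to the right and rows downward; lengths in mm; the calibration is good to about 2 mm. A picture is of the moment at which its call begins: read the wrist's pose just before it. get_calibration takes no time and is no camera call.
- workorder.sign_off(): hands the job in, once; it reports no verdict.
The state is a dict: "clock": time; "joints": joint angles; "qd": joint speeds; "effort": joint torques, N m; "eef_pos": TCP position; "eef_rot": TCP orientation; "wrist_force": force on the tool from outside, world axes, zero at the start; "moment": the same for the moment, N m; "finger_gap": finger opening in mm.
Only numpy, scipy, OpenCV 4.12 (cv2) and the standard library are available. Lean on these libraries where they do the work, as an engineer would, in place of code of your own. Each camera call takes 0.05 s, during which the arm holds its last target.

## Working session

There is one attempt and no reset: what is moved stays moved. The work goes in short steps, Python scripts to look and compute and a tool call to move; the robot and the scene stay as the last step left them, time stands still between calls to the robot, and variables do not carry over. Pictures are saved under pics/ and viewed, and the job is handed in when it is done.

Besides the shell and the picture viewer there is one more tool, called after "Call:" in YAML: its name, and indented under it one key for each argument. jog_arm: Moves the arm, as the interface text tells. Its arguments: {"type":"object","properties":{"deltas":{"type":"string"},"squeeze":{"type":"number"}},"required":["deltas"]}

```bash
ls; mkdir -p pics
python3 - <<'E'
from cell import manip, optics
import cv2, numpy as np
print(manip.read_state(), manip.tcp_to_tips)
for n in ["scene","top","wrist"]:
    p,d=optics.camera(n); cv2.imwrite(f"pics/{n}0.png",p[:,:,::-1]); np.savez(f"{n}0.npz",p=p,d=d)
    print(n,optics.get_calibration(n))
E
```

```text
pics
{'clock': 0.0, 'joints': array([ 1.20739798e+00,  3.00495870e-01,  1.52162477e+00,  3.06554547e-06,
        1.32073120e+00, -6.66288237e-02]), 'qd': array([-0.00016091, -0.00185533,  0.00105355, -0.00012451,  0.00187499,
       -0.00080579]), 'effort': array([-1.68884271e-03, -5.31794322e+01, -3.52726114e+01,  7.07452185e-02,
        2.44784262e-02, -1.33059070e-04]), 'eef_pos': array([160.75793699, 525.6966336 , 218.85426532]), 'eef_rot': array([-3.14033646e+00, -8.67985981e-05,  2.84482232e+00]), 'wrist_force': array([ 0.43005702,  0.17890639, -0.55949398]), 'moment': array([-0.00348028, -0.05333009, -0.06703053]), 'finger_gap': 93.81103237076418} 14.0
scene {'intrinsics': array([[468.57754116,   0.        , 317.78087847],
       [  0.        , 468.57754116, 235.87316895],
       [  0.        ,   0.        ,   1.        ]]), 'R': array([[ 0.054574  ,  0.99844739, -0.0111573 ],
       [ 0.85477959, -0.05249109, -0.51632987],
       [-0.51611387,  0.01864115, -0.8563171 ]]), 't': array([ -51.61487285, -466.32826488, 1633.19661142])}
top {'intrinsics': array([[555.60654529,   0. 
[... 167 characters left out ...]
 0.00632765],
       [-0.99620574, -0.00661798, -0.08677749],
       [ 0.08681602, -0.00577502, -0.99620762]]), 't': array([   4.38555703,  617.38012485, 1227.42781683])}
wrist {'intrinsics': array([[367.58386827,   0.        , 318.50440695],
       [  0.        , 367.58386827, 245.94587718],
       [  0.        ,   0.        ,   1.        ]]), 'hand_eye': array([[-4.10977887e-04, -9.72636694e-01, -2.32330999e-01,
         6.71132411e+01],
       [ 9.99999567e-01, -2.05822228e-04, -9.07272205e-04,
         1.11639899e-01],
       [ 8.34627354e-04, -2.32331271e-01,  9.72636357e-01,
        -1.65074018e+02],
       [ 0.00000000e+00,  0.00000000e+00,  0.00000000e+00,
         1.00000000e+00]])}
```

View pics/top0.png

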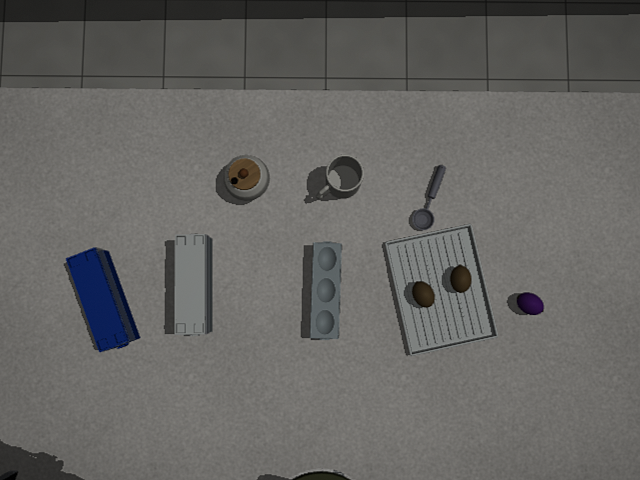

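View pics/scene0.png

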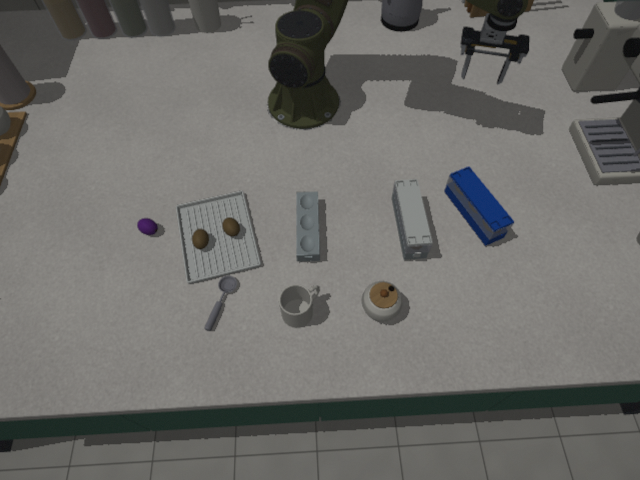

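View pics/wrist0.png

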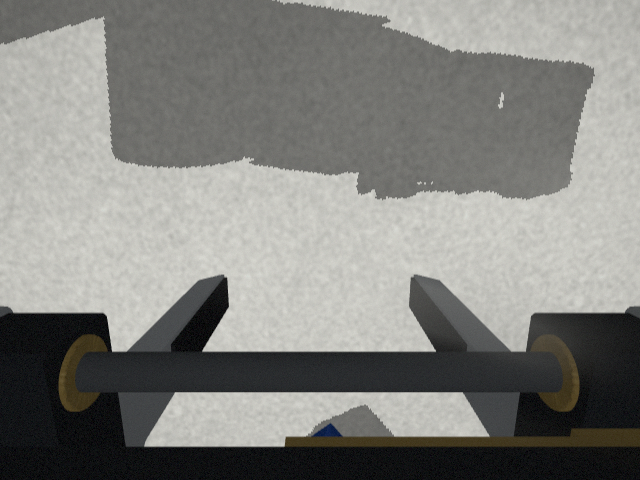

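The top view shows everything. The lidded tub is at about (193,285), the open tub at (325,290), and the kiwis at (424,294) and (460,278). The decoys are blue at (100,300) and purple at (530,303). Next I'll measure using depth.

```bash
cat > h.py <<'E'
import numpy as np, cv2
from cell import optics
def cloud(n,p=None,d=None):
    if d is None: p,d=optics.camera(n)
    c=optics.get_calibration(n);K=c["intrinsics"]
    v,u=np.mgrid[0:480,0:640]
    X=np.stack([(u-K[0,2])/K[0,0]*d,(v-K[1,2])/K[1,1]*d,d],-1)
    W=(X-c["t"])@c["R"]
    W[d<=0]=np.nan
    return p,d,W
def rect(pts):
    (c,s,a)=cv2.minAreaRect(pts[:,:2].astype(np.float32))
    return np.round(c,1),np.round(s,1),round(a,2)
E
python3 - <<'E'
import numpy as np,cv2
from h import *
for n in ["top","scene"]:
    z=np.load(n+"0.npz");p,d,W=cloud(n,z["p"],z["d"])
    hsv=cv2.cvtColor(p,cv2.COLOR_RGB2HSV)
    boxes={"top":dict(lid=(150,225,220,345),tub=(296,232,348,350),tray=(378,222,500,358)),
     "scene":dict(lid=(388,172,440,268),tub=(288,185,326,270),tray=(172,188,268,288))}[n]
    for k,(a,b,c,e) in boxes.items():
        w=W[b:e,a:c].reshape(-1,3); hh=hsv[b:e,a:c].reshape(-1,3)
        ok=np.isfinite(w[:,2])
        if k=="lid": m=ok&(w[:,2]>85)
        if k=="tub": m=ok&(w[:,2]>38)
        if k=="tray": m=ok&(w[:,2]>3)
        q=w[m]; print(n,k,m.sum(),rect(q),"z med",np.median(q[:,2]),np.percentile(q[:,2],[2,98]))
        if k=="tray":
            mk=((hsv[...,1]>90)&(hsv[...,0]<25)).astype(np.uint8)
            mk2=np.zeros_like(mk);mk2[b:e,a:c]=mk[b:e,a:c]
            cs,_=cv2.findContours(mk2,cv2.RETR_EXTERNAL,cv2.CHAIN_APPROX_NONE)
            cal=optics.get_calibration(n);Ki=np.linalg.inv(cal["intrinsics"]);C=-cal["R"].T@cal["t"]
            for ct in cs:
                if cv2.contourArea(ct)<60: continue
                mm=np.zeros_like(mk);cv2.drawContours(mm,[ct],-1,1,-1)
                v,u=np.nonzero(mm)
                r=(np.c_[u,v,np.ones(len(u))]@Ki.T)@cal["R"]
                P=C+r*((29-C[2])/r[:,2])[:,None]
                cen=P.mean(0);ev,E=np.linalg.eigh(np.cov(P[:,:2].T))
                q=W[mm>0];q=q[np.isfinite(q[:,2])]
                print("  kiwi px",u.mean(),v.mean(),"cen",cen.round(1),"axes",(4*np.sqrt(ev)).round(1),"ang",np.degrees(np.arctan2(E[1,1],E[0,1])).round(1),"ztop",np.percentile(q[:,2],98), "depth xy mean",q[:,:2].mean(0).round(1))
E
```

```text
top lid 3093 (array([535.6, 282. ]), array([213. ,  66.8]), 1.4) z med 93.18879695401105 [86.10576451 98.12655984]
top tub 2398 (array([525.1,  -7.2]), array([ 64.1, 217.6]), 88.34) z med 44.56824945253808 [38.43244545 49.99247047]
top tray 8261 (array([ 529.2, -267. ]), array([280.5, 309. ]), 89.9) z med 6.263387252486352 [ 3.12768755 49.62774852]
  kiwi px 422.9132530120482 293.9590361445783 cen [ 517.  -224.8   29. ] axes [44.2 60.1] ang -151.8 ztop 53.95017289944201 depth xy mean [ 516.9 -221.7]
  kiwi px 460.33493975903616 278.70361445783135 cen [ 551.7 -309.3   29. ] axes [45.4 58.9] ang -179.2 ztop 54.03653231190979 depth xy mean [ 551.1 -305.3]
scene lid 1620 (array([536.4, 281.3]), array([216.1,  67.3]), 1.28) z med 93.7103873134779 [85.8060562  98.38168729]
scene tub 1300 (array([526.9,  -6.9]), array([ 63., 220.]), 88.25) z med 45.21190010111562 [38.53742532 50.98313374]
scene tray 5342 (array([ 528.9, -268.8]), array([347.1, 289.4]), 0.1) z med 6.485403872935271 [ 3.15855003 49.84338096]
  kiwi px 200.02202643171807 238.66519823788545 cen [ 553.1 -309.7   29. ] axes [42.8 62.6] ang -170.2 ztop 54.04783332218076 depth xy mean [ 562.4 -305.6]
  kiwi px 230.68663594470047 226.58064516129033 cen [ 518.1 -225.2   29. ] axes [42.2 63.4] ang -155.7 ztop 53.91529434845982 depth xy mean [ 527.9 -222.3]
```

```bash
cat >> h.py <<'E'
def go(x,y,z,yaw,tilt=False):
    from cell import manip
    from scipy.spatial.transform import Rotation as Ro
    s=manip.read_state()
    R=Ro.from_euler("xyz",s["eef_rot"]).as_matrix()
    d=R.T@(np.array([x,y,z])-s["eef_pos"])
    tw=-(yaw-s["eef_rot"][2]); tw=(tw+np.pi)%(2*np.pi)-np.pi
    print("t",round(s["clock"],2),"pos",s["eef_pos"].round(1),"rot",s["eef_rot"].round(3),"gap",round(s["finger_gap"],1),"F",s["wrist_force"].round(1),"q6",s["joints"][5].round(2),"-> delta",d.round(1),"twist",round(tw,3), "n",round(np.linalg.norm(d)))
E
python3 - <<'E'
from h import *
go(526,-7,150,np.radians(178.3))
p=cv2.imread("pics/top0.png")
cv2.imwrite("pics/ztray.png",cv2.resize(p[220:360,370:550],None,fx=4,fy=4,interpolation=cv2.INTER_CUBIC))
cv2.imwrite("pics/zlid.png",cv2.resize(p[225:350,150:350],None,fx=4,fy=4,interpolation=cv2.INTER_CUBIC))
E
```

```text
t 0.15 pos [160.8 525.8 219. ] rot [-3.141 -0.     2.845] gap 94.0 F [-0.1  0.4  0.1] q6 -0.07 -> delta [-505.  -402.6   69.4] twist -0.267 n 650
```

View pics/ztray.png

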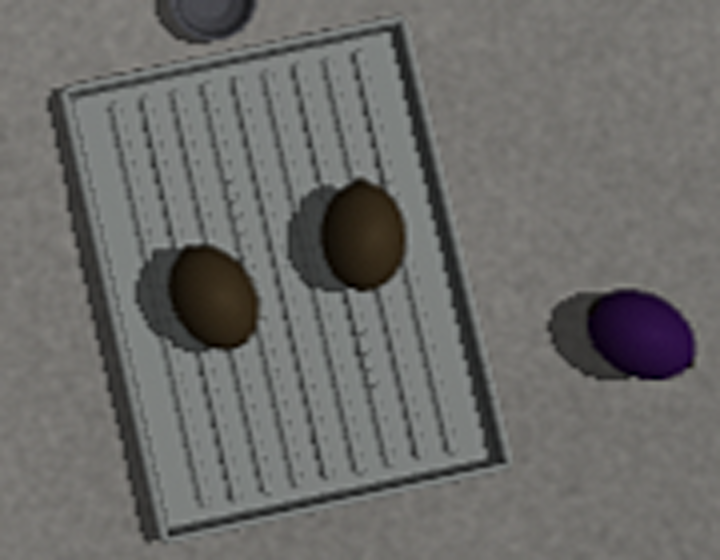

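View pics/zlid.png

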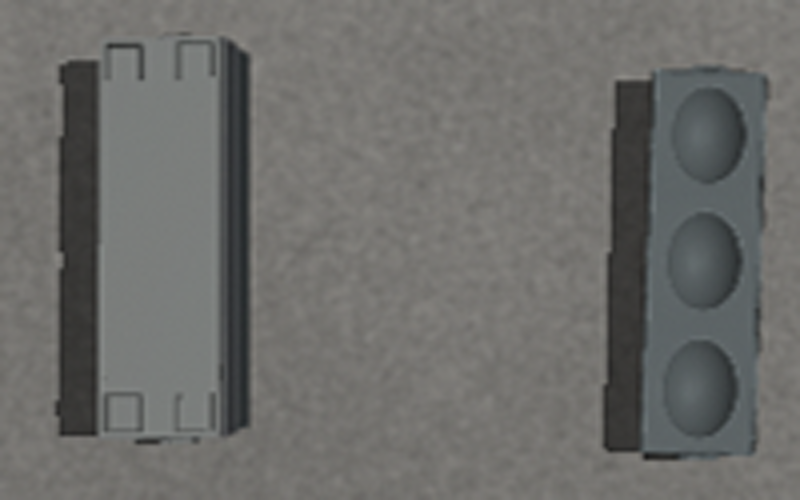

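The crops show both tubs nearly along x. Kiwi 1 is turned about +25°, and kiwi 2 is close to 0–5°. I'll approach the open tub.

Call:
jog_arm:
  deltas: "-50 -40 7 -0.1 94; -101 -80 14 -0.2 94; -151 -120 21 -0.267 94; -202 -161 28 -0.267 94; -252 -201 35 -0.267 94; -303 -241 42 -0.267 94; -353 -281 49 -0.267 94; -404 -322 56 -0.267 94; -454 -362 63 -0.267 94; -505 -402.6 69.4 -0.267 94"

```text
clock: 1.4
eef_pos: [513.0, 11.4, 152.3]
eef_rot: [3.142, 0.0, 3.112]
wrist_force: [0.3, 0.9, 0.5]
finger_gap: 94.1
```

Run:
```python
from h import *
go(526,-7,150,np.radians(178.3))
p,d=optics.camera("wrist");cv2.imwrite("pics/w1.png",p[:,:,::-1])
```

```text
t 1.4 pos [513.   11.4 152.3] rot [3.142 0.    3.112] gap 94.1 F [0.3 0.9 0.5] q6 -1.59 -> delta [-13.5 -18.    2.3] twist -0.0 n 23
```

View pics/w1.png

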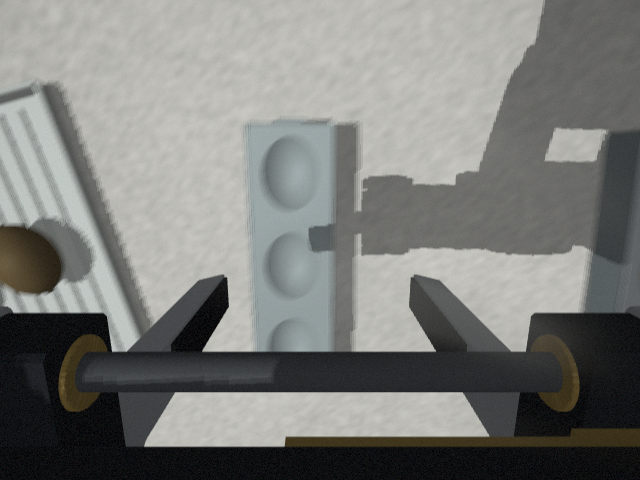

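Call:
jog_arm:
  deltas: "-10 -14 2.3 0 94; -13.5 -18 2.3 0 94; -13.5 -18 2.3 0 94; -13.5 -18 2.3 0 94; -13.5 -18 2.3 0 94; -13.5 -18 2.3 0 94; -13.5 -18 2.3 0 94; -13.5 -18 2.3 0 94; -13.5 -18 2.3 0 94; -13.5 -18 2.3 0 94"

```text
clock: 2.7
eef_pos: [525.2, -5.0, 150.2]
eef_rot: [-3.142, -0.0, 3.112]
wrist_force: [0.4, 0.7, 0.5]
finger_gap: 94.1
```

```bash
cat >> h.py <<'E'
def wpx(uv,z,s=None):
    """cast wrist pixels on plane z"""
    from cell import manip
    from scipy.spatial.transform import Rotation as Ro
    s=s or manip.read_state()
    c=optics.get_calibration("wrist");H=c["hand_eye"];R=Ro.from_euler("xyz",s["eef_rot"]).as_matrix()
    r=(np.c_[np.asarray(uv,float),np.ones(len(uv))]@np.linalg.inv(c["intrinsics"]).T)@H[:3,:3].T@R.T
    C=R@H[:3,3]+s["eef_pos"]
    return C+r*((z-C[2])/r[:,2])[:,None]
E
python3 - <<'E'
from h import *
go(526,-7,60,np.radians(178.3))
from cell import manip
s=manip.read_state()
p,d=optics.camera("wrist");cv2.imwrite("pics/w2.png",p[:,:,::-1]);np.savez("w2.npz",p=p,d=d,pos=s["eef_pos"],rot=s["eef_rot"])
E
```

```text
t 2.7 pos [525.2  -5.  150.2] rot [-3.142 -0.     3.112] gap 94.1 F [0.4 0.7 0.5] q6 -1.62 -> delta [-0.9 -2.  90.2] twist -0.0 n 90
```

View pics/w2.png

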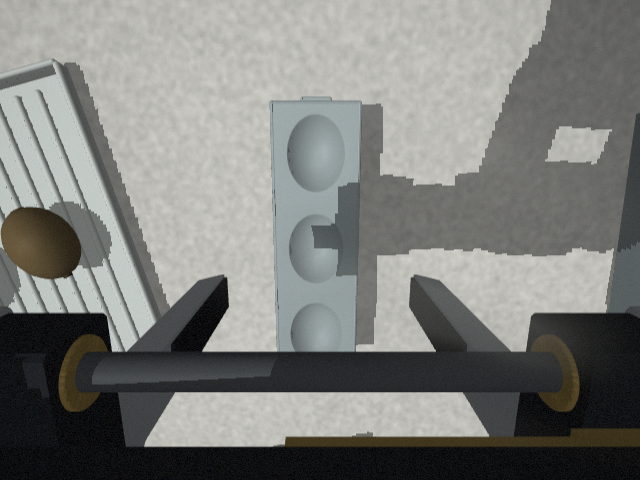

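Run:
```python
from h import *
P=wpx([(271,101),(361,101),(278,350),(355,350),(316,153),(316,249),(317,332)],46)
print(P.round(1))
```

```text
[[418.8 -34.6  46. ]
 [420.7  27.3  46. ]
 [607.7 -40.4  46. ]
 [609.6  21.8  46. ]
 [454.4  -4.8  46. ]
 [524.6  -7.   46. ]
 [592.8  -8.4  46. ]]
```

The wrist view agrees with the top view: tub centre is about (525.6, -6.8) with yaw -1.7°. I'll descend and grip.

Call:
jog_arm:
  deltas: "-0.4 -1.8 35 0 94; -0.4 -1.8 70 0 94; -0.4 -1.8 95 0 94; -0.4 -1.8 110 0 94; -0.4 -1.8 117 0 94; -0.4 -1.8 120 0 94; -0.4 -1.8 120 0 94; -0.4 -1.8 120 0 80; -0.4 -1.8 120 0 68; -0.4 -1.8 120 0 58"
  squeeze: 30

```text
clock: 4.0
eef_pos: [525.6, -6.8, 30.4]
eef_rot: [-3.142, 0.0, 3.112]
wrist_force: [0.6, 0.2, 0.1]
finger_gap: 67.6
```

Call:
jog_arm:
  deltas: "0 0 0 0 55; 0 0 0 0 55; 0 0 0 0 55; 0 0 -5 0 55; 0 0 -15 0 55; 0 0 -35 0 55; 0 0 -65 0 55; 0 0 -95 0 55; 0 0 -115 0 55; 0 0 -120 0 55"

```text
clock: 5.25
eef_pos: [525.9, -6.8, 151.8]
eef_rot: [-3.141, 0.002, 3.112]
wrist_force: [-0.5, 0.3, -1.2]
finger_gap: 63.9
```

Run:
```python
from h import *
go(536,281.7,150,np.radians(181.3))
```

```text
t 5.25 pos [525.9  -6.8 151.8] rot [-3.141e+00  2.000e-03  3.112e+00] gap 63.9 F [-0.5  0.3 -1.2] q6 -1.62 -> delta [ -1.5 288.7   1.7] twist -0.052 n 289
```

Call:
jog_arm:
  deltas: "0 10 -6 0 55; 0 30 -8 -0.01 55; 0 65 -8 -0.02 55; -1 105 -8 -0.03 55; -1 145 -8 -0.04 55; -1 185 -8 -0.052 55; -1.5 225 -8 -0.052 55; -1.5 260 -8 -0.052 55; -1.5 280 -8 -0.052 55; -1.5 288.7 -8 -0.052 55"

```text
clock: 6.5
eef_pos: [535.3, 282.5, 157.7]
eef_rot: [-3.141, -0.001, -3.119]
wrist_force: [-0.3, -0.3, -0.7]
finger_gap: 63.9
```

```bash
cat >> h.py <<'E'
def cast(n,uv,z):
    cal=optics.get_calibration(n);Ki=np.linalg.inv(cal["intrinsics"]);C=-cal["R"].T@cal["t"]
    r=(np.c_[np.asarray(uv,float),np.ones(len(uv))]@Ki.T)@cal["R"]
    return C+r*((z-C[2])/r[:,2])[:,None]
E
python3 - <<'E'
from h import *
P=cast("top",[(181,240.5),(198.75,240),(180.75,328),(198.75,328)],94);print(P.round(1),P.mean(0))
z=np.load("top0.npz");p=z["p"];g=p[225:350,150:225].mean(2)
for v in (250,285,320): print(v,p[v,168:218].mean(1).astype(int))
go(536,281.7,150,np.radians(181.3))
for n in ["top","scene","wrist"]:
    p,d=optics.camera(n); cv2.imwrite(f"pics/{n}3.png",p[:,:,::-1]); np.savez(f"{n}3.npz",p=p,d=d)
p=cv2.imread("pics/scene3.png");cv2.imwrite("pics/s3z.png",cv2.resize(p[130:300,330:530],None,fx=4,fy=3.5))
E
```

```text
[[627.2 303.8  94. ]
 [628.5 265.9  94. ]
 [441.9 299.2  94. ]
 [442.2 261.3  94. ]] [534.94258001 282.53094513  94.        ]
250 [ 54  54  54  56  55  51  78 119 125 123 124 123 123 123 123 124 123 124
 125 124 124 124 124 123 123 124 124 123 123 124 124 124 123 125 124 128
 111  80  78  48  58  61  44  48  88 121 115 118 118 118]
285 [ 55  56  56  56  56  50  73 116 126 123 123 123 123 123 124 124 124 124
 124 123 123 123 124 123 123 123 124 124 124 124 124 124 123 125 125 128
 111  78  76  49  58  61  45  48  86 119 116 112 113 117]
320 [ 54  55  56  56  55  48  86 129 122 123 123 123 123 123 123 123 123 123
 123 124 123 124 123 123 123 124 123 123 124 123 123 124 124 123 124 127
 110  76  79  49  58  62  45  49  89 124 117 113 107 108]
t 6.5 pos [535.3 282.5 157.7] rot [-3.141e+00 -1.000e-03 -3.119e+00] gap 63.9 F [-0.3 -0.3 -0.7] q6 -1.17 -> delta [-0.7 -0.8  7.7] twist 0.0 n 8
```

View pics/s3z.png

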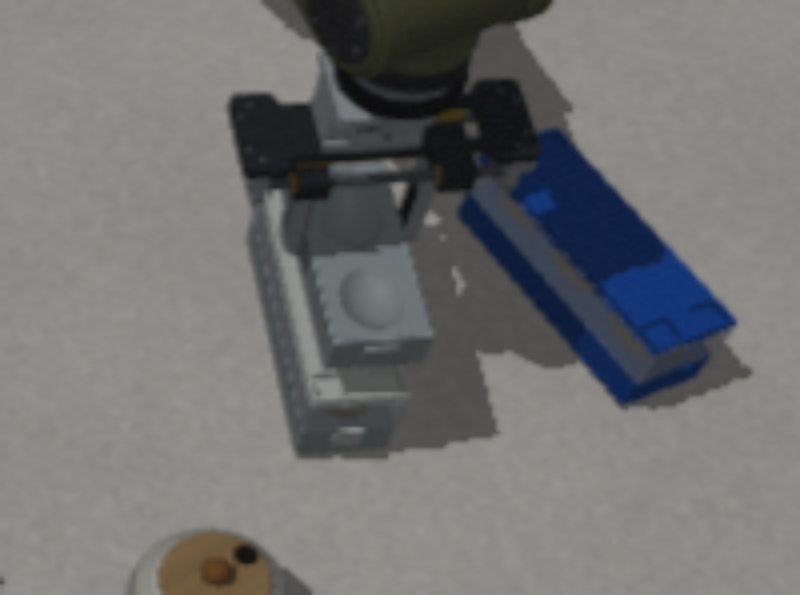

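View pics/wrist3.png

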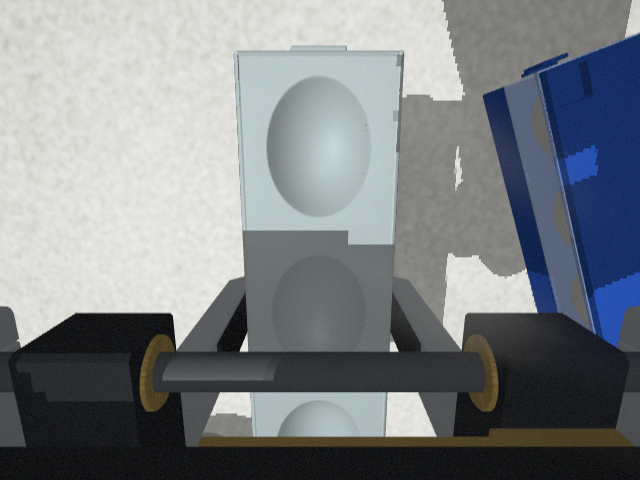

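Run:
```python
from h import *
P=wpx([(234,52),(404,52)],157.7-30+46);print(P.round(1))
go(535.5,282,117,np.radians(181.35))
```

```text
[[430.9 247.5 173.7]
 [429.6 310.6 173.7]]
t 6.65 pos [535.6 281.2 158. ] rot [-3.141 -0.    -3.12 ] gap 63.8 F [-0.  -0.7 -0.5] q6 -1.17 -> delta [ 0.1  0.8 41. ] twist -0.002 n 41
```

Call:
jog_arm:
  deltas: "0.3 0.8 5 0 55; 0.3 0.8 12 0 55; 0.3 0.8 20 0 55; 0.3 0.8 26 0 55; 0.3 0.8 30 0 55; 0.3 0.8 32 0 55; 0.3 0.8 34 0 55; 0.3 0.8 36 0 55; 0.3 0.8 38 0 55; 0.3 0.8 38 0 55"

```text
clock: 7.9
eef_pos: [535.2, 282.5, 120.1]
eef_rot: [-3.142, -0.0, -3.119]
wrist_force: [0.0, -0.2, -0.9]
finger_gap: 64.3
```

Run:
```python
from h import *
go(535.5,282,117,np.radians(181.35))
p,d=optics.camera("scene"); cv2.imwrite(f"pics/s4.png",cv2.resize(p[130:300,330:530,::-1],None,fx=4,fy=3.5,interpolation=cv2.INTER_CUBIC))
```

```text
t 7.9 pos [535.2 282.5 120.1] rot [-3.142 -0.    -3.119] gap 64.3 F [ 0.  -0.2 -0.9] q6 -1.17 -> delta [-0.2 -0.5  3.1] twist -0.001 n 3
```

View pics/s4.png

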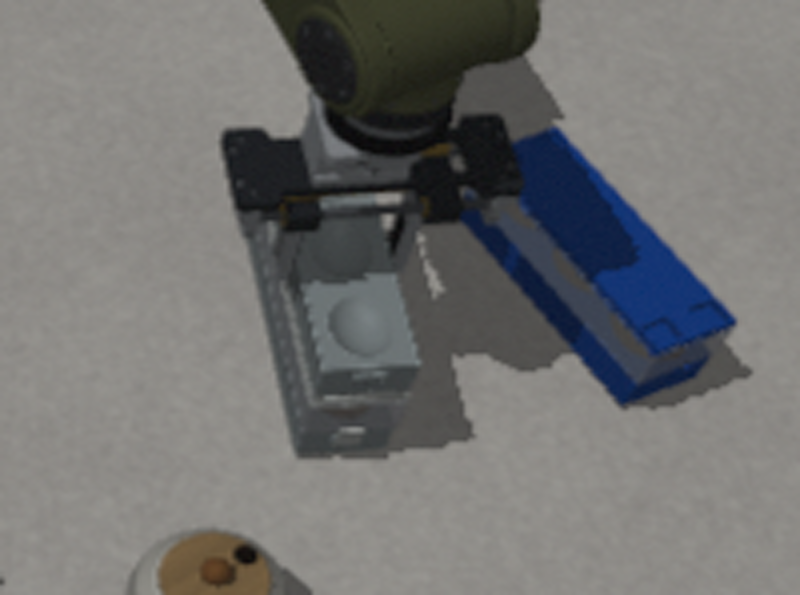

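There's no contact force although the feet are about 4 mm below the lid top, so they are in the recesses. I'll lower it the rest of the way.

Call:
jog_arm:
  deltas: "0 0 0.5 0 55; 0 0 1 0 55; 0 0 1.5 0 55; 0 0 2 0 55; 0 0 2.4 0 55; 0 0 2.7 0 55; 0 0 3 0 55; 0 0 3 0 55; 0 0 3 0 55; 0 0 3 0 55"

```text
clock: 9.2
eef_pos: [535.3, 282.6, 117.3]
eef_rot: [3.142, 0.0, -3.119]
wrist_force: [-1.1, -0.8, 2.0]
finger_gap: 63.6
```

Call:
jog_arm:
  deltas: "0 0 0.3 0 60; 0 0 0.5 0 60; 0 0 0.5 0 60; 0 0 0.5 0 60; 0 0 0.5 0 66; 0 0 0.5 0 68; 0 0 0.5 0 72; 0 0 0.5 0 76; 0 0 0.5 0 80; 0 0 0.5 0 80"
  squeeze: 10

```text
clock: 10.45
eef_pos: [535.3, 282.5, 116.7]
eef_rot: [3.142, -0.0, -3.119]
wrist_force: [-0.3, -1.0, -0.1]
finger_gap: 80.0
```

Call:
jog_arm:
  deltas: "0 0 -5 0 84; 0 0 -20 0 84; 0 0 -45 0 84; 0 0 -75 0 84; 0 0 -105 0 84; 0 0 -130 0 84; 0 0 -140 0 84; 0 0 -140 0 84; 0 0 -140 0 84; 0 0 -140 0 84"

```text
clock: 11.7
eef_pos: [535.1, 282.4, 255.8]
eef_rot: [-3.141, -0.001, -3.119]
wrist_force: [-0.6, -0.1, 0.3]
finger_gap: 83.6
```

Run:
```python
from h import *
from cell import manip
s=manip.read_state()
p,d=optics.camera("wrist"); cv2.imwrite(f"pics/w5.png",p[:,:,::-1]);np.savez("w5.npz",p=p,d=d,pos=s["eef_pos"],rot=s["eef_rot"])
go(525,-225,180,np.radians(14))
p,d=optics.camera("scene"); cv2.imwrite(f"pics/s5.png",cv2.resize(p[130:300,330:530,::-1],None,fx=4,fy=3.5,interpolation=cv2.INTER_CUBIC))
```

```text
t 11.75 pos [535.2 282.5 256. ] rot [-3.141e+00 -1.000e-03 -3.119e+00] gap 83.9 F [ 0.5 -0.4 -0. ] q6 -1.17 -> delta [  21.3 -507.1   76.2] twist 2.919 n 513
```

View pics/w5.png

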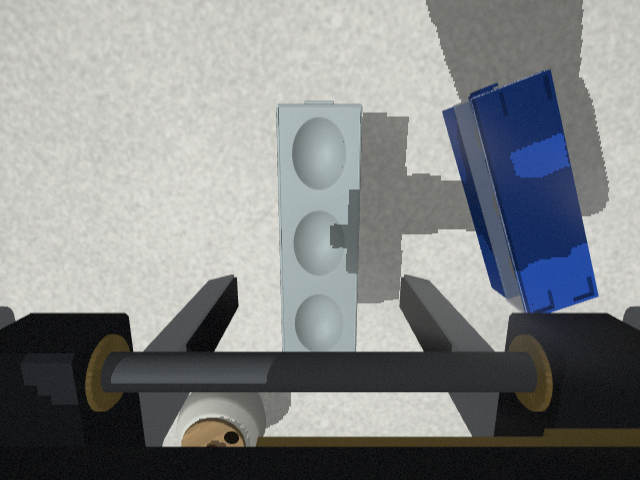

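View pics/s5.png

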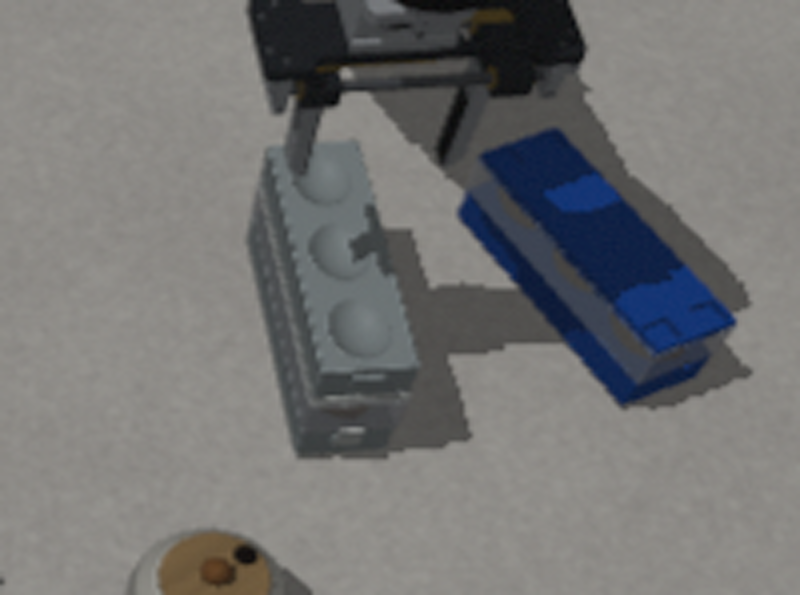

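The tub sits level on the lid. Next I'll measure its final pose and move to a viewing position over kiwi 1.

Run:
```python
from h import *
z=np.load("w5.npz");s=dict(eef_pos=z["pos"],eef_rot=z["rot"])
print(wpx([(277,104),(361,104),(319,153),(319,243),(319,324)],133,s).round(1))
# depth-based heights
from scipy.spatial.transform import Rotation as Ro
c=optics.get_calibration("wrist");H=c["hand_eye"];R=Ro.from_euler("xyz",s["eef_rot"]).as_matrix();K=c["intrinsics"]
for u,v in [(285,112),(353,112),(285,200),(319,195),(288,285),(350,285),(290,340),(350,340)]:
    d=np.median(z["d"][v-2:v+3,u-2:u+3]);X=np.array([(u-K[0,2])/K[0,0]*d,(v-K[1,2])/K[1,1]*d,d])
    print(u,v,(R@(H[:3,:3]@X+H[:3,3])+s["eef_pos"]).round(1))
```

```text
[[429.6 249.3 133. ]
 [428.3 311.3 133. ]
 [464.  281.1 133. ]
 [534.1 282.6 133. ]
 [604.6 284.2 133. ]]
285 112 [435.  255.2 132.5]
353 112 [434.  305.7 132.5]
285 200 [500.2 255.3 132.9]
319 195 [495.8 281.8 132.3]
288 285 [570.7 257.7 131.9]
350 285 [569.5 309.1 132.1]
290 340 [620.1 259.6 132.7]
350 340 [619.3 311.2 132.1]
```

Call:
jog_arm:
  deltas: "2 -20 0 -0.05 84; 5 -65 10 -0.1 84; 8 -120 20 -0.15 84; 11 -180 30 -0.2 84; 14 -240 40 -0.239 84; 18 -300 50 -0.239 84; 21 -360 60 -0.239 84; 24 -420 60 -0.239 84; 27 -475 60 -0.239 84; 28.7 -507 60 -0.239 84"

```text
clock: 13.05
eef_pos: [517.3, -227.4, 196.4]
eef_rot: [3.141, -0.0, -2.882]
wrist_force: [0.2, 0.1, -0.6]
finger_gap: 83.9
```

Run:
```python
from h import *
from cell import manip
go(518,-225,80,np.radians(195))
s=manip.read_state()
p,d=optics.camera("wrist"); cv2.imwrite(f"pics/w6.png",p[:,:,::-1]);np.savez("w6.npz",p=p,d=d,pos=s["eef_pos"],rot=s["eef_rot"])
```

```text
t 13.05 pos [ 517.3 -227.4  196.4] rot [ 3.141 -0.    -2.882] gap 83.9 F [ 0.2  0.1 -0.6] q6 -2.31 -> delta [ -1.3   2.2 116.4] twist -0.002 n 116
```

View pics/w6.png

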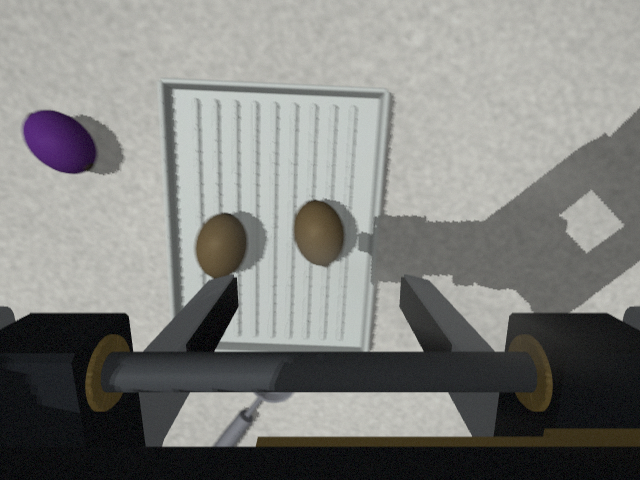

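The deck is level at about 132.5, with the tub at (534.5, 282.5) and yaw about 1.3°. The wrist view shows kiwi 1 at (319,233) and kiwi 2 at (222,245). I'll measure both.

```bash
cat > k.py <<'E'
from h import *
def kiwis(f,zc=29):
    z=np.load(f);s=dict(eef_pos=z["pos"],eef_rot=z["rot"]);p=z["p"]
    hsv=cv2.cvtColor(p,cv2.COLOR_RGB2HSV)
    m=((hsv[...,1]>80)&(hsv[...,0]<25)).astype(np.uint8);m[290:]=0
    m=cv2.morphologyEx(m,cv2.MORPH_OPEN,np.ones((3,3),np.uint8))
    cs,_=cv2.findContours(m,cv2.RETR_EXTERNAL,cv2.CHAIN_APPROX_NONE)
    for ct in cs:
        if cv2.contourArea(ct)<400: continue
        e=cv2.fitEllipse(ct[:,0,:])
        P=wpx(ct[:,0,:],zc,s)[:,:2].astype(np.float32)
        (c,ax,a)=cv2.fitEllipse(P)
        print("px",np.round(e[0],0),"world",np.round(c,1),np.round(ax,1),"long-axis yaw",round((a+90+90)%180-90,1), "bbox", cv2.boundingRect(ct))
E
python3 -c "
from k import *
kiwis('w6.npz')"
```

```text
px [218. 247.] world [ 554.7 -314.6] [38.3 58.3] long-axis yaw 9.1 bbox (197, 215, 43, 63)
px [318. 225.] world [ 510.1 -230. ] [40.3 45. ] long-axis yaw 73.9 bbox (295, 201, 48, 46)
```

```bash
python3 - <<'E'
from h import *
z=np.load("w6.npz");p=z["p"];hsv=cv2.cvtColor(p,cv2.COLOR_RGB2HSV)
for v in (205,225,245,255,262): print(v,[tuple(hsv[v,u]) for u in (290,296,305,319,330,340,350)])
E
sed -i 's/hsv\[...,1\]>80/hsv[...,1]>60/; s/<25))/<30))/' k.py
python3 -c "
from k import *
kiwis('w6.npz')"
```

```text
205 [(np.uint8(80), np.uint8(8), np.uint8(196)), (np.uint8(70), np.uint8(9), np.uint8(173)), (np.uint8(17), np.uint8(83), np.uint8(86)), (np.uint8(20), np.uint8(107), np.uint8(74)), (np.uint8(30), np.uint8(3), np.uint8(89)), (np.uint8(90), np.uint8(7), np.uint8(116)), (np.uint8(73), np.uint8(10), np.uint8(175))]
225 [(np.uint8(71), np.uint8(10), np.uint8(195)), (np.uint8(16), np.uint8(95), np.uint8(94)), (np.uint8(20), np.uint8(102), np.uint8(107)), (np.uint8(20), np.uint8(98), np.uint8(102)), (np.uint8(21), np.uint8(96), np.uint8(85)), (np.uint8(20), np.uint8(105), np.uint8(51)), (np.uint8(70), np.uint8(7), np.uint8(109))]
245 [(np.uint8(68), np.uint8(5), np.uint8(194)), (np.uint8(42), np.uint8(8), np.uint8(159)), (np.uint8(19), np.uint8(79), np.uint8(103)), (np.uint8(21), np.uint8(84), np.uint8(103)), (np.uint8(20), np.uint8(81), np.uint8(91)), (np.uint8(21), np.uint8(81), np.uint8(60)), (np.uint8(72), np.uint8(11), np.uint8(118))]
255 [(np.uint8(75), np.uint8(8), np.uint8(193)), (np.uint8(75), np.uint8(5), np.uint8(195)), (np.uint8(20), np.uint8(65), np.uint8(94)), (np.uint8(18), np.uint8(74), np.uint8(103)), (np.uint8(19), np.uint8(67), np.uint8(92)), (np.uint8(40), np.uint8(8), np.uint8(100)), (np.uint8(60), np.uint8(5), np.uint8(189))]
262 [(np.uint8(69), np.uint8(9), np.uint8(193)), (np.uint8(75), np.uint8(8), np.uint8(196)), (np.uint8(75), np.uint8(8), np.uint8(194)), (np.uint8(20), np.uint8(57), np.uint8(94)), (np.uint8(18), np.uint8(38), np.uint8(88)), (np.uint8(70), np.uint8(4), np.uint8(173)), (np.uint8(66), np.uint8(7), np.uint8(195))]
px [220. 246.] world [ 552.7 -312.5] [43.1 60.6] long-axis yaw -1.1 bbox (197, 214, 49, 64)
px [318. 231.] world [ 515.6 -228.3] [43.8 54.9] long-axis yaw 23.6 bbox (295, 201, 48, 60)
```

```bash
sed -i 's/hsv\[...,1\]>60/hsv[...,1]>30/' k.py
python3 -c "
from k import *
kiwis('w6.npz')
z=np.load('top0.npz');hsv=cv2.cvtColor(z['p'],cv2.COLOR_RGB2HSV)
m=((hsv[...,1]>45)&(hsv[...,0]<30)).astype(np.uint8)
m[:250]=0;m[330:]=0;m[:,:400]=0;m[:,490:]=0
cs,_=cv2.findContours(m,cv2.RETR_EXTERNAL,cv2.CHAIN_APPROX_NONE)
for ct in cs:
  if len(ct)<30: continue
  print(cv2.fitEllipse(cast('top',ct[:,0,:],29)[:,:2].astype(np.float32)))
"
```

```text
px [221. 245.] world [ 552.3 -312.4] [44.6 61.6] long-axis yaw -3.0 bbox (196, 214, 50, 64)
px [318. 232.] world [ 517.4 -227.5] [44.2 60.5] long-axis yaw 25.6 bbox (294, 201, 50, 65)
((516.98046875, -224.75277709960938), (44.47742462158203, 58.08610916137695), 120.5626449584961)
((551.8182983398438, -309.2866516113281), (44.837005615234375, 59.07676315307617), 89.87612915039062)
```

Run:
```python
from k import *
from cell import manip
s=manip.read_state()
p,d=optics.camera("wrist");np.savez("w7.npz",p=p,d=d,pos=s["eef_pos"],rot=s["eef_rot"])
kiwis("w7.npz")
go(517.5,-225.5,100,np.radians(205)); print(manip.read_state()["qd"].round(3))
```

```text
px [225. 246.] world [ 551.8 -310.7] [46.5 60.6] long-axis yaw -5.2 bbox (200, 215, 52, 63)
px [323. 234.] world [ 517.5 -225.7] [45.6 61.2] long-axis yaw 27.9 bbox (298, 202, 51, 66)
t 13.15 pos [ 517.3 -227.6  196.2] rot [ 3.142e+00 -1.000e-03 -2.884e+00] gap 84.0 F [ 0.   0.1 -0.4] q6 -2.31 -> delta [-0.8  2.  96.2] twist -0.178 n 96
[ 0.063 -0.022  0.032  0.01   0.001  0.048]
```

Call:
jog_arm:
  deltas: "0.5 -0.3 20 -0.05 74; 0.5 -0.3 50 -0.1 74; 0.5 -0.3 80 -0.165 74; 0.5 -0.3 105 -0.165 74; 0.5 -0.3 118 -0.165 74; 0.5 -0.3 120 -0.165 74; 0.5 -0.3 120 -0.165 74; 0.5 -0.3 120 -0.165 74; 0.5 -0.3 120 -0.165 74; 0.5 -0.3 120 -0.165 74"

```text
clock: 14.4
eef_pos: [517.5, -225.4, 77.0]
eef_rot: [-3.141, 0.0, -2.715]
wrist_force: [-0.3, 0.1, -0.4]
finger_gap: 74.0
```

Run:
```python
from k import *
from cell import manip
go(517.5,-225.5,34.5,np.radians(205))
s=manip.read_state()
p,d=optics.camera("wrist");np.savez("w8.npz",p=p,d=d,pos=s["eef_pos"],rot=s["eef_rot"])
kiwis("w8.npz")
cv2.imwrite("pics/w8.png",p[:,:,::-1])
```

```text
t 14.4 pos [ 517.5 -225.4   77. ] rot [-3.141  0.    -2.715] gap 74.0 F [-0.3  0.1 -0.4] q6 -2.47 -> delta [ 0.1 -0.  42.5] twist -0.01 n 42
px [318. 260.] world [ 511.2 -228.9] [44.9 48.8] long-axis yaw -75.3 bbox (280, 221, 77, 69)
px [167. 258.] world [ 547.5 -312.1] [44.1 57.1] long-axis yaw -38.5 bbox (123, 218, 86, 72)
```

View pics/w8.png

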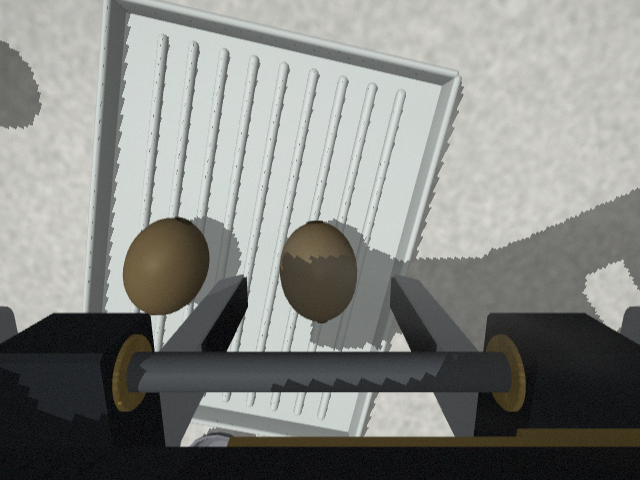

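Run:
```python
from h import *
z=np.load("w8.npz");s=dict(eef_pos=z["pos"],eef_rot=z["rot"])
print(wpx([(318,271),(318,221),(318,322),(280,265),(357,265)],29,s).round(1))
```

```text
[[ 517.1 -226.    29. ]
 [ 489.2 -238.7   29. ]
 [ 547.5 -212.3   29. ]
 [ 523.1 -248.5   29. ]
 [ 503.9 -206.2   29. ]]
```

Call:
jog_arm:
  deltas: "0 0 15 0 74; 0 0 28 0 74; 0 0 36 0 74; 0 0 40 0 74; 0 0 42.5 0 74; 0 0 42.5 0 74; 0 0 42.5 0 66; 0 0 42.5 0 58; 0 0 42.5 0 52; 0 0 42.5 0 46"
  squeeze: 12

```text
clock: 15.7
eef_pos: [517.5, -225.4, 34.3]
eef_rot: [-3.141, 0.0, -2.715]
wrist_force: [0.7, -1.9, 1.9]
finger_gap: 47.0
```

Call:
jog_arm:
  deltas: "0 0 0 0 40; 0 0 0 0 36; 0 0 0 0 36; 0 0 0 0 36; 0 0 -3 0 36; 0 0 -8 0 36; 0 0 -20 0 36; 0 0 -35 0 36; 0 0 -48 0 36; 0 0 -50 0 36"

```text
clock: 16.95
eef_pos: [517.9, -225.6, 85.6]
eef_rot: [-3.14, 0.001, -2.715]
wrist_force: [-0.7, 1.0, -1.0]
finger_gap: 46.4
```

Run:
```python
from h import *
go(518,-225,210,np.radians(181.3))
p,d=optics.camera("wrist")
cv2.imwrite("pics/w9.png",p[:,:,::-1])
```

```text
t 16.95 pos [ 517.9 -225.6   85.6] rot [-3.140e+00  1.000e-03 -2.715e+00] gap 46.4 F [-0.7  1.  -1. ] q6 -2.47 -> delta [  -0.5    0.3 -124.4] twist 0.404 n 124
```

View pics/w9.png

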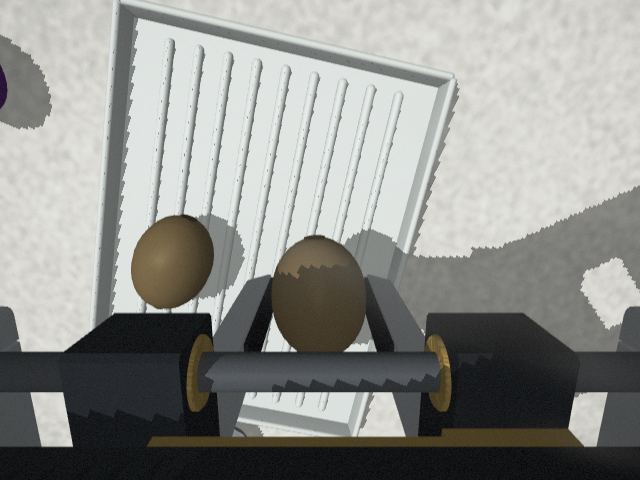

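Kiwi 1 is held square and centred. I'll carry it to above hollow 3.

Call:
jog_arm:
  deltas: "0 0 -30 0 36; -15 25 -70 0.05 36; -50 75 -105 0.1 36; -90 130 -115 0.18 36; -130 190 -115 0.26 36; -172 255 -115 0.34 36; -212 315 -115 0.404 36; -250 370 -115 0.404 36; -278 410 -115 0.404 36; -289.8 428 -115 0.404 36"

```text
clock: 18.25
eef_pos: [604.3, 286.2, 198.6]
eef_rot: [-3.141, -0.001, -3.119]
wrist_force: [0.4, -0.6, -0.9]
finger_gap: 46.0
```

Call:
jog_arm:
  deltas: "0 0 0 0 36; 0 0 0 0 36; 0 0 0 0 36; 0 0 0 0 36; 0 0 0 0 36; 0 0 0 0 36; 0 0 0 0 36; 0 0 0 0 36; 0 0 0 0 36; 0 0 0 0 36"

```text
clock: 19.5
eef_pos: [604.4, 284.1, 199.2]
eef_rot: [-3.142, -0.0, -3.119]
wrist_force: [-0.8, 0.2, -0.1]
finger_gap: 46.1
```

Run:
```python
from h import *
go(604.5,284.2,151,np.radians(181.3))
p,d=optics.camera("wrist")
cv2.imwrite("pics/w10.png",p[:,:,::-1])
```

```text
t 19.5 pos [604.4 284.1 199.2] rot [-3.142 -0.    -3.119] gap 46.1 F [-0.8  0.2 -0.1] q6 -1.21 -> delta [-0.1  0.1 48.2] twist -0.0 n 48
```

View pics/w10.png

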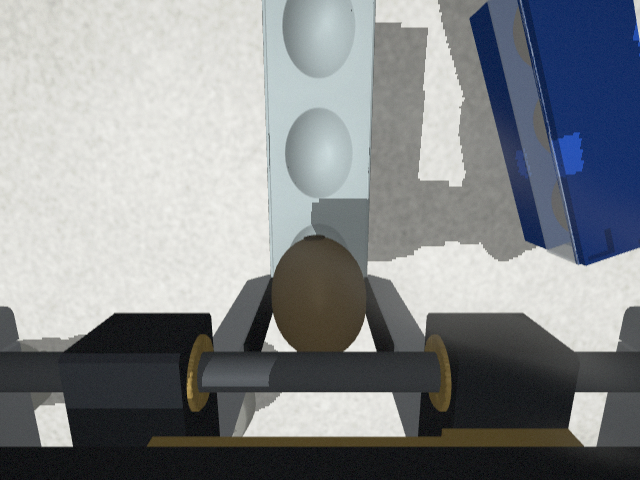

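Call:
jog_arm:
  deltas: "0 0 12 0 36; 0 0 26 0 36; 0 0 36 0 36; 0 0 42 0 36; 0 0 44 0 36; 0 0 45 0 36; 0 0 46 0 36; 0 0 47 0 36; 0 0 47.5 0 36; 0 0 47.5 0 36"

```text
clock: 20.8
eef_pos: [604.4, 284.1, 151.7]
eef_rot: [3.142, 0.0, -3.119]
wrist_force: [0.3, 1.4, -0.6]
finger_gap: 46.7
```

Call:
jog_arm:
  deltas: "0 0 0.4 0 36; 0 0 0.8 0 36; 0 0 1.2 0 36; 0 0 1.6 0 36; 0 0 1.8 0 36; 0 0 1.8 0 36; 0 0 1.8 0 36; 0 0 1.8 0 36; 0 0 1.8 0 36; 0 0 1.8 0 36"

```text
clock: 22.05
eef_pos: [604.7, 284.2, 150.7]
eef_rot: [3.141, 0.001, -3.119]
wrist_force: [-0.8, -0.1, 5.4]
finger_gap: 46.5
```

Contact is confirmed at about 5 N. I'll release gently, straight back along the jaws.

Call:
jog_arm:
  deltas: "0 0 0 0 45; 0 0 0 0 46; 0 0 0 0 48; 0 0 0 0 50; 0 0 0 0 53; 0 0 0 0 57; 0 0 0 0 62; 0 0 0 0 68; 0 0 0 0 72; 0 0 0 0 72"
  squeeze: 4

```text
clock: 23.3
eef_pos: [604.4, 284.1, 149.9]
eef_rot: [3.142, 0.0, -3.119]
wrist_force: [-0.8, 1.0, 0.1]
finger_gap: 71.9
```

Call:
jog_arm:
  deltas: "0 0 -5 0 74; 0 0 -20 0 74; 0 0 -40 0 74; 0 0 -60 0 74; 0 0 -70 0 74; 0 0 -70 0 74; 0 0 -70 0 74; 0 0 -70 0 74; 0 0 -70 0 74; 0 0 -70 0 74"

```text
clock: 24.55
eef_pos: [604.4, 284.1, 219.7]
eef_rot: [-3.141, -0.0, -3.119]
wrist_force: [0.1, -0.3, 0.1]
finger_gap: 74.0
```

Run:
```python
from h import *
go(552.2,-310,190,np.radians(178))
p,d=optics.camera("wrist")
cv2.imwrite("pics/w11.png",p[:,:,::-1])
p,d=optics.camera("scene"); cv2.imwrite(f"pics/s11.png",cv2.resize(p[130:300,330:530,::-1],None,fx=4,fy=3.5,interpolation=cv2.INTER_CUBIC))
```

```text
t 24.55 pos [604.4 284.1 219.7] rot [-3.141 -0.    -3.119] gap 74.0 F [ 0.1 -0.3  0.1] q6 -1.21 -> delta [  65.4 -592.8   29.8] twist 0.057 n 597
```

View pics/w11.png

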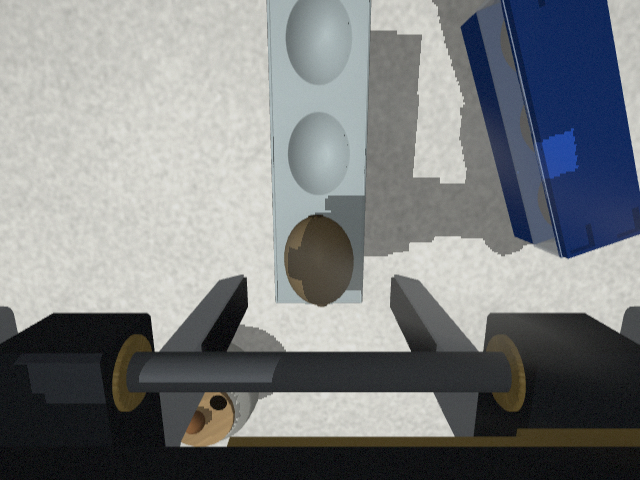

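View pics/s11.png

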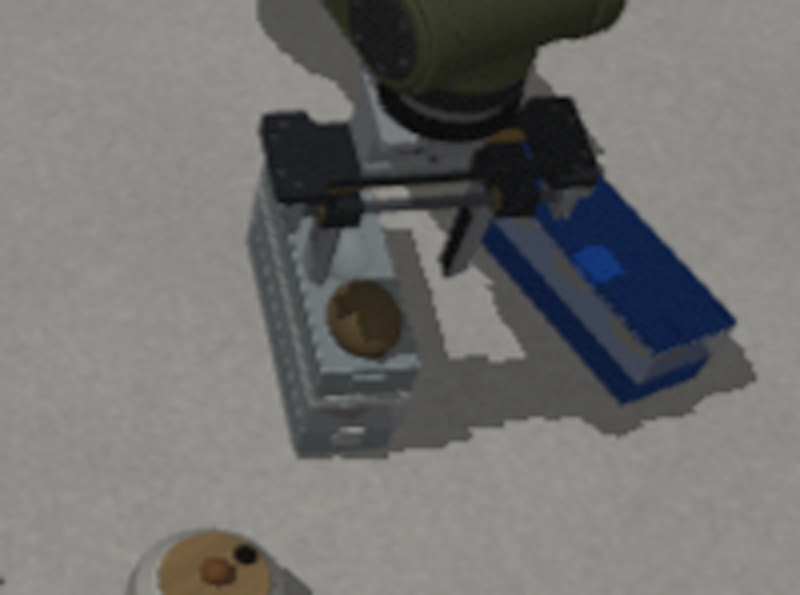

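Kiwi 1 is home in hollow 3. On to kiwi 2.

Call:
jog_arm:
  deltas: "2 -20 0 0 74; 8 -70 0 0 74; 15 -130 0 0.02 74; 22 -195 0 0.04 74; 29 -260 5 0.057 74; 36 -325 12 0.057 74; 43 -390 20 0.057 74; 50 -450 27 0.057 74; 57 -515 30 0.057 74; 65.4 -592.8 30 0.057 74"

```text
clock: 25.9
eef_pos: [553.2, -283.3, 190.2]
eef_rot: [-3.141, -0.0, 3.106]
wrist_force: [0.8, 0.9, 0.6]
finger_gap: 74.1
```

Call:
jog_arm:
  deltas: "0 0 20 0 74; 0 0 50 0 74; 0 0 80 0 74; 0 0 100 0 74; 0 0 110 0 74; 0 0 110 0 74; 0 0 110 0 74; 0 0 110 0 74; 0 0 110 0 74; 0 0 110 0 74"

```text
clock: 27.15
eef_pos: [554.7, -280.6, 80.3]
eef_rot: [-3.141, 0.0, 3.107]
wrist_force: [1.2, -0.2, 0.1]
finger_gap: 73.8
```

Run:
```python
from k import *
from cell import manip
go(552.2,-310,34.5,np.radians(178))
s=manip.read_state()
p,d=optics.camera("wrist");np.savez("w12.npz",p=p,d=d,pos=s["eef_pos"],rot=s["eef_rot"])
cv2.imwrite("pics/w12.png",p[:,:,::-1])
```

```text
t 27.15 pos [ 554.7 -280.6   80.3] rot [-3.141  0.     3.107] gap 73.8 F [ 1.2 -0.2  0.1] q6 -2.06 -> delta [  1.5 -29.5  45.8] twist 0.0 n 55
```

View pics/w12.png

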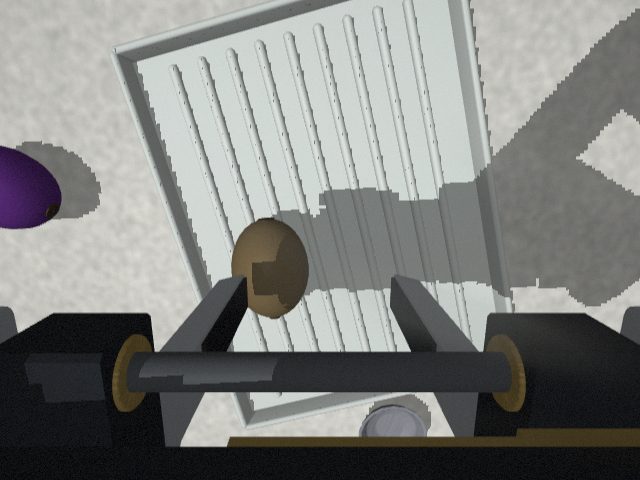

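Run:
```python
from h import *
z=np.load("w12.npz");s=dict(eef_pos=z["pos"],eef_rot=z["rot"])
print(wpx([(270,268),(268,218),(273,319),(232,266),(308,266)],29,s).round(1))
```

```text
[[ 552.2 -310.4   29. ]
 [ 521.2 -309.6   29. ]
 [ 586.  -310.7   29. ]
 [ 550.1 -333.6   29. ]
 [ 551.7 -287.    29. ]]
```

Call:
jog_arm:
  deltas: "0.5 -8 0 0 74; 1 -20 0 0 74; 1.5 -27 0 0 74; 1.5 -29.5 0 0 74; 1.5 -29.5 0 0 74; 1.5 -29.5 0 0 74; 1.5 -29.5 0 0 74; 1.5 -29.5 0 0 74; 1.5 -29.5 0 0 74; 1.5 -29.5 0 0 74"

```text
clock: 28.45
eef_pos: [552.2, -310.0, 80.2]
eef_rot: [-3.142, -0.0, 3.107]
wrist_force: [0.2, 0.6, 0.3]
finger_gap: 73.6
```

Run:
```python
from k import *
from cell import manip
go(552.2,-310,34.5,np.radians(178))
s=manip.read_state()
p,d=optics.camera("wrist");np.savez("w13.npz",p=p,d=d,pos=s["eef_pos"],rot=s["eef_rot"])
cv2.imwrite("pics/w13.png",p[:,:,::-1])
```

```text
t 28.45 pos [ 552.2 -310.    80.2] rot [-3.142 -0.     3.107] gap 73.6 F [0.2 0.6 0.3] q6 -2.11 -> delta [-0.   0.  45.7] twist 0.0 n 46
```

View pics/w13.png

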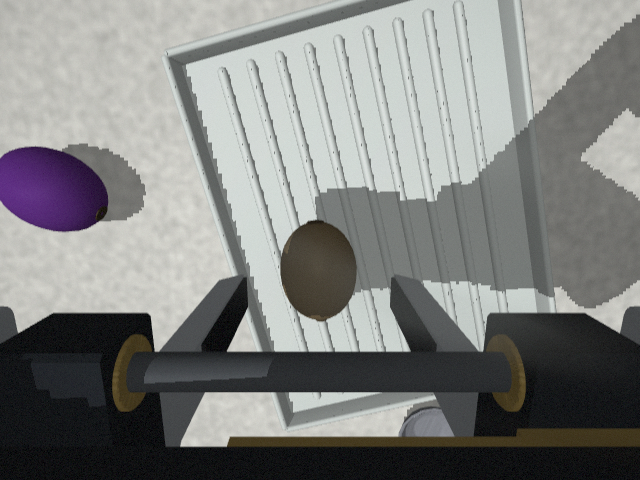

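Call:
jog_arm:
  deltas: "0 0 15 0 74; 0 0 28 0 74; 0 0 38 0 74; 0 0 43 0 74; 0 0 45.7 0 74; 0 0 45.7 0 74; 0 0 45.7 0 66; 0 0 45.7 0 58; 0 0 45.7 0 52; 0 0 45.7 0 46"
  squeeze: 12

```text
clock: 29.75
eef_pos: [552.2, -310.0, 34.5]
eef_rot: [-3.142, 0.0, 3.107]
wrist_force: [-0.4, -0.5, 0.8]
finger_gap: 46.7
```

Call:
jog_arm:
  deltas: "0 0 0 0 40; 0 0 0 0 36; 0 0 0 0 36; 0 0 0 0 36; 0 0 -3 0 36; 0 0 -8 0 36; 0 0 -25 0 36; 0 0 -60 0 36; 0 0 -100 0 36; 0 0 -120 0 36"

```text
clock: 31.0
eef_pos: [552.7, -310.3, 158.3]
eef_rot: [-3.14, 0.003, 3.107]
wrist_force: [-0.2, 0.2, -0.9]
finger_gap: 46.3
```

Run:
```python
from h import *
go(464.3,281.1,200,np.radians(181.3))
p,d=optics.camera("wrist")
cv2.imwrite("pics/w14.png",p[:,:,::-1])
```

```text
t 31.0 pos [ 552.7 -310.3  158.3] rot [-3.140e+00  3.000e-03  3.107e+00] gap 46.3 F [-0.2  0.2 -0.9] q6 -2.11 -> delta [108.8 587.9 -43.2] twist -0.057 n 599
```

View pics/w14.png

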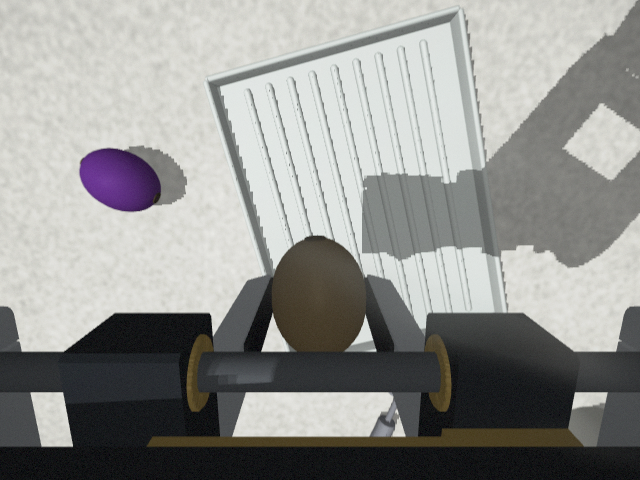

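Call:
jog_arm:
  deltas: "3 15 -20 0 36; 10 55 -35 0 36; 20 110 -43 -0.02 36; 31 170 -43 -0.04 36; 42 230 -43 -0.057 36; 54 290 -43 -0.057 36; 65 350 -43 -0.057 36; 76 410 -43 -0.057 36; 87 470 -43 -0.057 36; 97 525 -43 -0.057 36"

```text
clock: 32.3
eef_pos: [472.8, 220.0, 198.0]
eef_rot: [3.141, 0.001, -3.119]
wrist_force: [1.0, 0.3, -0.4]
finger_gap: 46.1
```

Run:
```python
from h import *
go(464.3,281.1,200,np.radians(181.3))
```

```text
t 32.3 pos [472.8 220.  198. ] rot [ 3.141e+00  1.000e-03 -3.119e+00] gap 46.1 F [ 1.   0.3 -0.4] q6 -1.23 -> delta [ 7.1 61.2 -2. ] twist -0.0 n 62
```

Call:
jog_arm:
  deltas: "4 25 -2 0 36; 6 45 -2 0 36; 7 57 -2 0 36; 7.1 61.2 -2 0 36; 7.1 61.2 -2 0 36; 7.1 61.2 -2 0 36; 7.1 61.2 -2 0 36; 7.1 61.2 -2 0 36; 7.1 61.2 -2 0 36; 7.1 61.2 -2 0 36"

```text
clock: 33.55
eef_pos: [465.0, 279.1, 199.5]
eef_rot: [3.142, 0.0, -3.119]
wrist_force: [-0.5, 0.3, -1.2]
finger_gap: 46.2
```

Run:
```python
from h import *
go(464.3,281.1,150,np.radians(181.3))
p,d=optics.camera("wrist")
cv2.imwrite("pics/w15.png",p[:,:,::-1])
p,d=optics.camera("scene"); cv2.imwrite(f"pics/s15.png",cv2.resize(p[130:300,330:530,::-1],None,fx=4,fy=3.5,interpolation=cv2.INTER_CUBIC))
```

```text
t 33.55 pos [465.  279.1 199.5] rot [ 3.142  0.    -3.119] gap 46.2 F [-0.5  0.3 -1.2] q6 -1.12 -> delta [ 0.7  2.1 49.5] twist -0.001 n 50
```

View pics/w15.png

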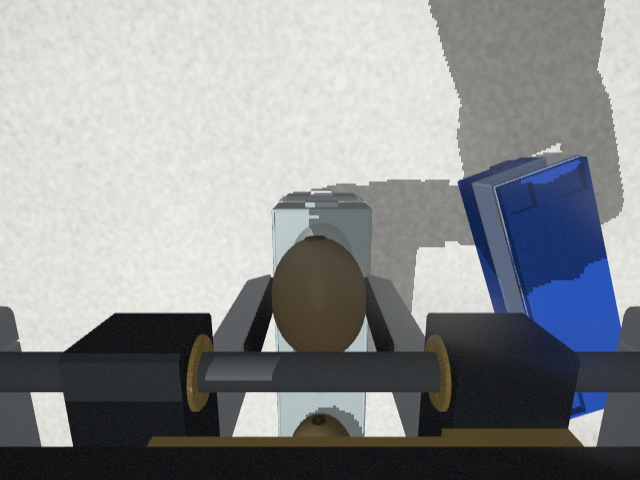

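View pics/s15.png

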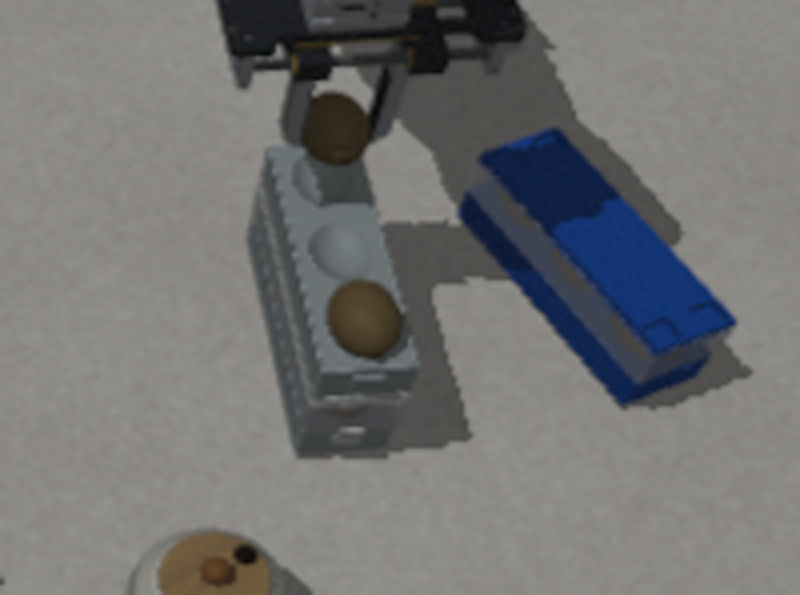

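Call:
jog_arm:
  deltas: "0.7 2 8 0 36; 0.7 2 22 0 36; 0.7 2 34 0 36; 0.7 2 41 0 36; 0.7 2 44 0 36; 0.7 2 45 0 36; 0.7 2 46 0 36; 0.7 2 47 0 36; 0.7 2 47.5 0 36; 0.7 2 47.5 0 36"

```text
clock: 34.9
eef_pos: [464.3, 281.1, 151.9]
eef_rot: [-3.142, -0.0, -3.119]
wrist_force: [0.5, 0.4, -0.3]
finger_gap: 46.0
```

Call:
jog_arm:
  deltas: "0 0 0.4 0 36; 0 0 0.8 0 36; 0 0 1.2 0 36; 0 0 1.6 0 36; 0 0 1.8 0 36; 0 0 1.8 0 36; 0 0 1.8 0 36; 0 0 1.8 0 36; 0 0 1.8 0 36; 0 0 1.8 0 36"

```text
clock: 36.15
eef_pos: [464.4, 281.2, 150.8]
eef_rot: [3.141, 0.001, -3.119]
wrist_force: [-1.6, -0.8, 6.3]
finger_gap: 45.8
```

Same contact as before (about 6 N). Releasing.

Call:
jog_arm:
  deltas: "0 0 0 0 45; 0 0 0 0 46; 0 0 0 0 48; 0 0 0 0 50; 0 0 0 0 53; 0 0 0 0 57; 0 0 0 0 62; 0 0 0 0 68; 0 0 0 0 72; 0 0 0 0 72"
  squeeze: 4

```text
clock: 37.4
eef_pos: [464.3, 281.1, 150.2]
eef_rot: [3.142, -0.0, -3.119]
wrist_force: [0.3, -0.1, -0.1]
finger_gap: 72.4
```

Call:
jog_arm:
  deltas: "0 0 -5 0 74; 0 0 -20 0 74; 0 0 -45 0 74; 0 0 -75 0 74; 0 0 -105 0 74; 0 0 -120 0 74; 0 0 -120 0 74; 0 0 -120 0 74; 0 0 -120 0 74; 0 0 -120 0 74"

```text
clock: 38.65
eef_pos: [464.2, 281.0, 269.6]
eef_rot: [-3.141, -0.001, -3.119]
wrist_force: [0.4, 0.1, -0.7]
finger_gap: 74.0
```

Call:
jog_arm:
  deltas: "10 -20 0 0 74; 30 -50 0 0 74; 50 -90 0 0 74; 60 -140 0 0 74; 60 -190 0 0 74; 60 -230 0 0 74; 60 -250 0 0 74; 60 -250 0 0 74; 60 -250 0 0 74; 60 -250 0 0 74"

```text
clock: 39.9
eef_pos: [409.8, 30.5, 270.1]
eef_rot: [3.141, -0.0, -3.118]
wrist_force: [0.5, 0.3, -0.8]
finger_gap: 73.9
```

Run:
```python
from k import *
go(464,282,200,np.radians(181.3))
out=[]
for n in ["top","scene"]:
    p,d=optics.camera(n);p,d,W=cloud(n,p,d);cv2.imwrite(f"pics/{n}F.png",p[:,:,::-1])
    a,b,c,e={"top":(150,220,230,350),"scene":(385,160,445,275)}[n]
    hsv=cv2.cvtColor(p,cv2.COLOR_RGB2HSV)
    m=((hsv[...,1]>45)&(hsv[...,0]<30)).astype(np.uint8);mm=np.zeros_like(m);mm[b:e,a:c]=m[b:e,a:c]
    cs,_=cv2.findContours(mm,cv2.RETR_EXTERNAL,cv2.CHAIN_APPROX_NONE)
    for ct in cs:
        if len(ct)<25: continue
        k=np.zeros_like(m);cv2.drawContours(k,[ct],-1,1,-1);q=W[k>0]
        (ce,ax,an)=cv2.fitEllipse(cast(n,ct[:,0,:],145)[:,:2].astype(np.float32))
        print(n,np.round(ce,1),np.round(ax,1),"yaw",round((an+180)%180-90,1),"ztop",np.nanpercentile(q[:,2],95).round(1))
    w=W[b:e,a:c].reshape(-1,3);w=w[(w[:,2]>126)&(w[:,2]<139)];print(n,"deck",rect(w),np.median(w[:,2]).round(1))
    w2=w;A=np.c_[w2[:,:2],np.ones(len(w2))];print("  slope",np.linalg.lstsq(A,w2[:,2],rcond=None)[0][:2].round(4))
    cv2.imwrite(f"pics/{n}Fz.png",cv2.resize(p[b-20:e+20,a-20:c+20,::-1],None,fx=4,fy=3.5,interpolation=cv2.INTER_CUBIC))
```

```text
t 39.9 pos [409.8  30.5 270.1] rot [ 3.141 -0.    -3.118] gap 73.9 F [ 0.5  0.3 -0.8] q6 -1.61 -> delta [-60.  250.1  70.1] twist 0.001 n 267
top [463.8 282.5] [44.5 59.4] yaw 3.1 ztop 168.8
top [603.7 285.3] [44.5 59.3] yaw 7.1 ztop 168.9
top deck (array([533.7, 282.5]), array([216.5,  65.4]), 1.18) 132.1
  slope [ 0.0002 -0.0025]
scene [604.6 284.8] [44.4 64.5] yaw -5.4 ztop 168.8
scene [464.3 281.7] [43.7 67.2] yaw -7.7 ztop 168.6
scene deck (array([535.8, 281.8]), array([217.4,  65.8]), 1.64) 132.5
  slope [-0.003  -0.0042]
```

View pics/topF.png

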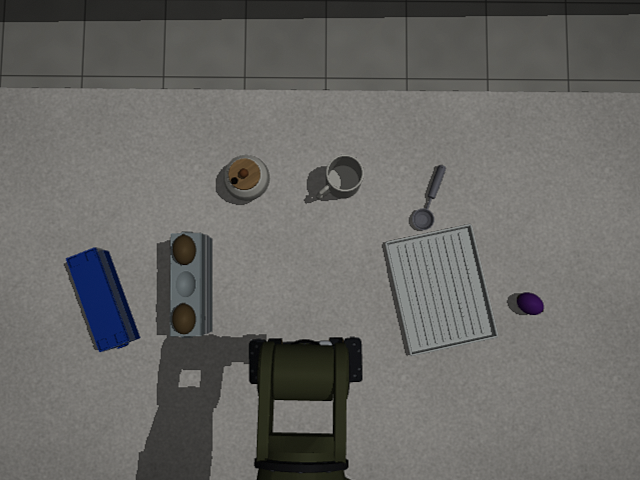

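View pics/sceneFz.png

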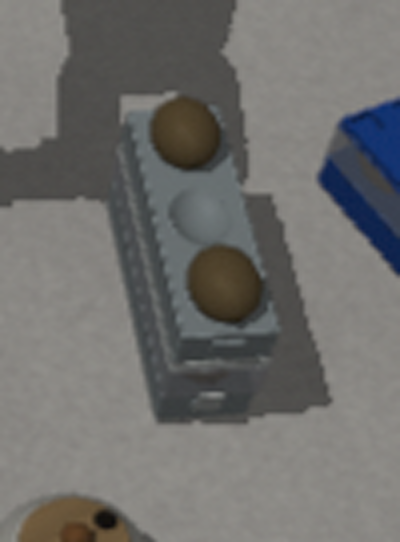

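The final views show the tub at (190,285) in the top picture, level on the lid. The kiwis are in its end hollows at (184,249) and (184,318), and the bystanders haven't moved.

```bash
python3 -c "
from cell import workorder
print(workorder.sign_off())"
```

```text
the job is handed in; nothing more can be done
None
```

The open tub is stacked on the lidded one, and both kiwis lie lengthwise in its two end hollows (hollow1 and hollow3). I handed the job in at about 40 s of the 69 s allowed. No verdict came back.

- **Tub:** I set it down first. Its deck measured 132.1–132.5 mm high against the expected 133, and level. Its centre was at about (534.5, 282.3) mm, against the lid's (535.5, 282), so the feet are down in the recesses.
- **Kiwis:** both tops measured about 168.8 mm, against an expected 168.5 mm for a kiwi lying home. Their centres were within about 1.5 mm of the hollow centres. Contact when setting each one down was about 5–6 N, and I opened the jaws slowly.
- **Everything else:** by eye in the final top picture, the jar, mug, spoon and both look-alikes were where they started. The arm ended clear of everything.

**Disagreement:** the kiwis' final direction differs between cameras, about +3° and +7° from the top view but -8° and -5° from the scene view. The scene view is oblique and its outlines come out skewed, so I took the kiwis as lengthwise. All other position checks agreed to within about 2 mm.

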